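Pop the photometer's sample hatch

ROBOT

A 6-joint arm with a two-finger parallel gripper is mounted at the origin on the work surface. World frame = base frame: x ahead of the robot, y to its left, z up, the work surface at z = 0. Lengths are in m, angles in degrees, forces in N, time in s.
With the tool pointing down it reaches from about 0.325 to 0.775 m from the base axis. Payload 5.5 kg.
Tool frame: the origin (TCP) lies at the centre of the arm's flange, where the gripper is bolted on; the fingertips stand 182 mm ahead of it and the grasp point (between the pads) lies 163 mm ahead of it; z points along the fingers, y is the line along which they close (so a half turn about z gives the same grasp; the last joint's range is limited). The gripper opens to 88 mm and grips with 3 to 60 N. Pads are 20 mm wide; open, the fingers measure 115 mm over their backs; the gripper's body (75 mm by 178 mm) begins 61 mm behind the grasp point.
Start: joints at [-70.399, 5.22, 70.514, -0, 104.267, -3.249], TCP at [0.233, -0.553, 0.405] pointing down, gripper open.
Joint ranges: [-164.24, 164.24], [-49.07, 125.15], [9.68, 141.18], [-86.29, 266.29], [3.28, 154.24], [-151.56, 151.56]. Speed limits (degrees/s): [147.25, 147.25, 172.46, 180, 180, 180].

INTERFACE

Orientations are given as [roll, pitch, yaw] about the fixed x, y, z axes, in that order (R = Rz(yaw) Ry(pitch) Rx(roll)).
In Python, from station import r gives the robot as it stands. The module is installed in compiled form; this text tells all that it offers. Calls block until the motion is done:
- r.reach(position, orientation): joint-space move of the TCP to a pose.
- r.servo_line(position, rotation=None, speed=0.15): straight line of the TCP; rotation=None keeps the orientation; speed is the mean speed in m/s.
- r.move_joints(angles): joint-space move.
- r.let_go() and r.grab(squeeze=None): open the fingers fully, or close them until they stop; squeeze is the grip in N (None keeps the last).
- r.wait(seconds).
- r.inverse_kinematics(position, orientation): joint angles nearest the present ones, or None.
- r.sense(): the state.
- r.snapshot(name): name is "scene" or "side" or "wrist"; returns a dict with "frame" (480x640x3 uint8, red, green, blue), "fx", "fy", "cx", "cy" (pixels), "R" (3x3) and "t" (3): a world point X has camera coordinates R X + t. Camera axes: x right, y down, z forward; pixel columns grow to the right and rows downward; lengths in m; the calibration is good to about 2 mm. A picture is of the moment at which its call begins. There is no depth.
A pose or a line that the arm cannot do raises r.IKError and nothing moves.
- r.hand_in(): hands the job in; it is judged then, once.
The state is a dict: "clock": time; "joints": joint angles; "joint_vel": joint speeds; "joint_torque": joint torques, N m; "tcp_pos": TCP position; "orientation": TCP orientation; "contact_force": force on the tool from outside, world axes, zero at the start; "torque": the same for the moment, N m; "opening": finger opening in m; "gripper_force": force on a finger pad.
Only numpy, scipy, OpenCV 4.12 (cv2) and the standard library are available. Lean on these libraries where they do the work, as an engineer would, in place of code of your own. Each camera call takes 0.05 s, during which the arm holds its last target. There are 200 camera calls.

TASK

Open the sample hatch of the bench photometer by its push-push latch: with a fingertip, press the pad at the hatch's free edge fully down once and let go, so that the hatch pops up by itself. Back away, do not push it down again, and stay clear for at least two seconds to see that it remains open. Do not press the start key, do not push hard (stay below 30 N), and leave the tube rack, petri dish and wash bottle where they stand: nothing is to be gripped or lifted.

Things in the scene. Friction and masses are not known exactly. Their poses are not given: they have to be found in the camera images.
- meter: The photometer: a white box fixed on the bench, 170 mm (its x) by 200 mm (its y), flat deck 110 mm up. Origin: centre of its underside; x points from its front to its back, y to its left seen from the front, z up. On the deck: the grey sample hatch (left of the middle), a small round start key at the front right, a dark flat display at the back right.
- hatch (a joint): Angle of the hatch: 0 to 0.01 = shut, latched; negative = pressed in, hard stop at -0.085 (pad 5.6 mm down); positive = open, stop at +1.25. Sprung open. A press past -0.06 (4 mm at the pad, about 3 N) and letting go frees it: it follows the withdrawing finger up and swings to 1.25 in about 1 s. A shallower press leaves it latched; pushing it fully down when open latches it again.
- hatch_pad (a point): Centre of the top of the finger pad, a raised dark rectangle (18 mm along meter x, 36 mm along y, 3 mm proud) at the free front edge of the hatch. The hatch is a grey plate 80 mm (x) by 78 mm (y), 8 mm thick. Pad top 129 mm above the bench when shut, 66 mm in front of the hinge. Nothing else on the deck is above 127 mm. Turns with the hatch; when shut its axes are the meter's.
- hatch_hinge (a point): Middle of the hatch's hinge line (along meter y), at the back edge of the hatch's underside, 118 mm above the bench. The hatch opens upwards, its front edge rising and swinging back.
- start_key (a joint): Travel of the start key, 0 = up, 0.004 m = fully pressed (4 N). Not to be pressed.
- start_key_top (a point): Centre of the top of the start key, a grey round button 18 mm across in a 34 mm collar, 126 mm above the bench, on the deck's front right corner, about 100 mm right of and 30 mm in front of the hatch pad.
- tube_rack: Loose white rack 56 by 101 mm, 71 mm high, with three capped tubes reaching 101 mm. Stands beside the photometer, left or right. Origin: centre of its underside; long side along its y.
- petri_dish: Loose closed petri dish, 92 mm across, 15 mm high, lying in front of the photometer. Origin: centre of its underside.
- wash_bottle: Loose squeeze bottle, 64 mm across, 146 mm to the top of its cap, with a bent spout to 181 mm. Stands beside the photometer, on the other side from the rack. Origin: centre of its underside.

How it is judged:
By the outcome, as a careful person would: the job done as asked, in the order asked, and still so for the second after the job is handed in, with the robot touching nothing.
It also fails if it takes over 38 s, if anything falls off the work surface, if the arm or the gripper's body presses on something with over 40 N, if the wrist force passes 120 N, or if a joint passes its speed limit or range.

## Working session

There is one attempt and no reset: what is moved stays moved. The work goes in short steps, each a Python script; the robot and the scene stay as the last script left them, time stands still between calls to the robot, and variables do not carry over. Pictures are saved under pics/ and viewed, at most 10 in all, crops included, and the job is handed in when it is done.

```bash
mkdir -p pics; python3 - <<'E'
from station import r
import cv2,pickle
d={}
for n in("scene","side","wrist"):
    s=r.snapshot(n);d[n]=s;cv2.imwrite(f"pics/{n}0.png",s["frame"][:,:,::-1])
    print(n,s["fx"],s["cx"],s["cy"],(-s["R"].T@s["t"]).round(3))
pickle.dump(d,open("d0.pkl","wb"))
print(r.sense())
E
```

```text
scene 477.7193448402591 315.3315887365272 238.84883770673736 [ 1.11  -0.247  0.89 ]
side 453.02371830220306 330.9648912356486 238.58554349554944 [0.46  0.57  0.789]
wrist 366.53350652071595 314.74925676060724 242.38528001012818 [ 0.299 -0.525  0.384]
{'clock': 0.15, 'joints': array([-7.04002332e+01,  5.25290836e+00,  7.05666018e+01, -5.51167778e-04,
        1.04267760e+02, -3.24991742e+00]), 'joint_vel': array([ 0.03111585, -0.17823501, -0.26396792,  0.01849099,  0.01769395,
       -0.02005263]), 'joint_torque': array([ 1.04794122e-03, -4.47045207e+01, -4.06908095e+01,  6.97706477e-02,
        2.73680978e-02, -9.27273823e-05]), 'tcp_pos': array([ 0.23298775, -0.55296163,  0.40376384]), 'orientation': array([-1.79912840e+02, -4.41393499e-03,  2.28495454e+01]), 'contact_force': array([ 0.46559383, -0.09589806, -1.17331344]), 'torque': array([ 0.03026053,  0.06772381, -0.02555066]), 'gripper_force': 0.0, 'opening': 0.08801894433434271}
```

View pics/scene0.png

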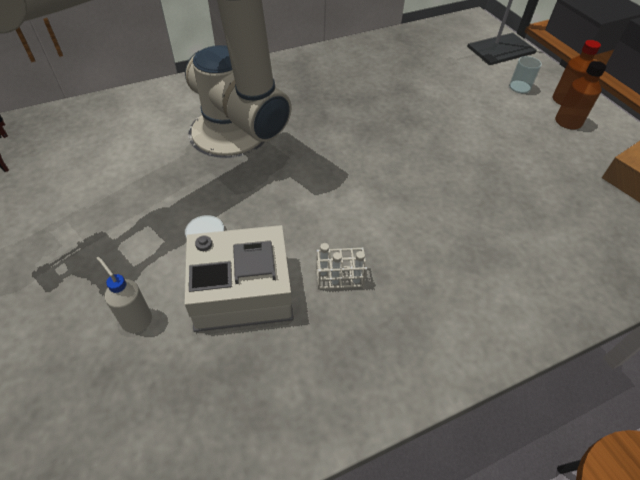

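View pics/side0.png

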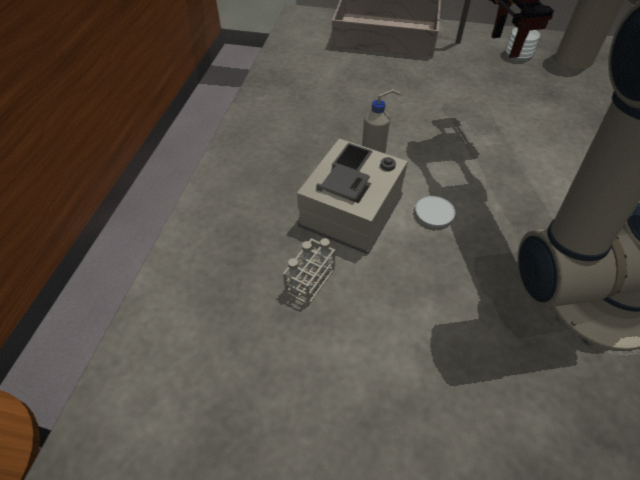

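The scene view shows the photometer from behind: pad near (253,246), key (204,242), wash bottle (125,300) and rack (340,265). In the side view the pad is near (358,184) and the key at (388,163). Next I'll enlarge both views and cast rays.

```bash
cat >h.py <<'E'
import numpy as np
def ray(s,u,v,z):
    c=-s["R"].T@s["t"]; d=s["R"].T@np.array([(u-s["cx"])/s["fx"],(v-s["cy"])/s["fy"],1]); return c+d*(z-c[2])/d[2]
def proj(s,X):
    p=s["R"]@np.array(X)+s["t"]; return s["fx"]*p[0]/p[2]+s["cx"], s["fy"]*p[1]/p[2]+s["cy"]
E
python3 - <<'E'
import pickle,cv2,numpy as np
from h import *
d=pickle.load(open("d0.pkl","rb"))
a=d["scene"]["frame"][215:335,175:305,::-1]; b=d["side"]["frame"][130:250,290:420,::-1]
im=cv2.convertScaleAbs(np.hstack([a,b]),alpha=1.6); cv2.imwrite("pics/crop.png",cv2.resize(im,None,fx=3,fy=3,interpolation=cv2.INTER_CUBIC))
for n,p,k in(("scene",(253,246),(204,242)),("side",(358,184),(388,163))):
    print(n,ray(d[n],*p,.129),ray(d[n],*k,.126))
E
```

```text
scene [ 0.52556399 -0.10348834  0.129     ] [ 0.47360774 -0.19023089  0.126     ]
side [ 0.52024401 -0.10411778  0.129     ] [ 0.46603931 -0.18390024  0.126     ]
```

View pics/crop.png

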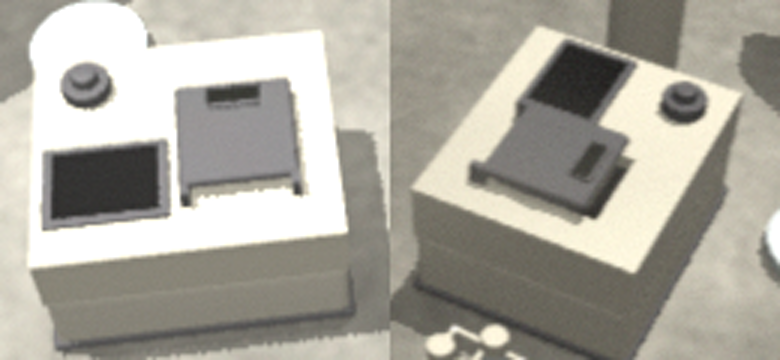

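The enlarged crops show the dark pad at the hatch's free edge: scene crop (233,94), side crop (201,160). The key top is at (87,73) and (294,92), and the deck corners are clear. I'll refine both with masks and check them against the deck corners.

```bash
python3 - <<'E'
import pickle,cv2,numpy as np
from h import *
d=pickle.load(open("d0.pkl","rb"))
C={"scene":(175,215,dict(FL=(322,30),BL=(347,232),BR=(30,268)),(233,94),(87,73)),
"side":(290,130,dict(BR=(147,27),FR=(352,94),FL=(246,271),BL=(23,188)),(201,160),(294,92))}
for n,(x0,y0,c,p,k) in C.items():
    s=d[n]; f=lambda q,z:ray(s,q[0]/3+x0,q[1]/3+y0,z)
    c={a:f(q,.11)[:2] for a,q in c.items()}
    w=lambda a,b:(np.linalg.norm(c[a]-c[b]).round(4),np.degrees(np.arctan2(*(c[b]-c[a])[::-1])).round(1))
    g=cv2.cvtColor(s["frame"],cv2.COLOR_RGB2GRAY); u,v=int(p[0]/3+x0),int(p[1]/3+y0)
    print(n,g[v-6:v+7,u-9:u+10]) 
    print("FL-BL",w("FL","BL"),"BR-BL",w("BR","BL"),"ctr",(c["FL"]+c["BR"])/2)
    P,K=f(p,.129),f(k,.126); print("pad",P,"key",K,np.linalg.norm((P-K)[:2]))
E
```

```text
scene [[185 185 186 186 186 185 187 186 186 186 187 187 185 186 184 185 185 184
  186]
 [187 187 185 185 186 187 186 185 185 185 185 181 167 165 154 153 152 143
  141]
 [184 181 167 163 153 153 152 143 142 132 132 129 120 117 110 109 107  94
   89]
 [137 128 119 117 107 108 108  94  90  71  72  69  67  68  63  64  62  61
   68]
 [ 88  70  66  68  65  65  64  58  56  45  46  43  43  42  39  38  39  44
   68]
 [ 75  47  41  40  38  38  38  38  38  36  39  37  37  36  38  36  37  43
   65]
 [ 75  45  37  37  36  36  36  38  37  36  37  37  36  36  37  38  38  43
   66]
 [ 72  47  35  37  38  38  38  39  40  37  38  40  42  42  42  47  50  57
   74]
 [ 76  49  39  40  42  47  47  55  54  52  55  65  78  80  79  80  77  76
   82]
 [ 84  65  66  77  78  78  81  85  83  77  76  85  79  79  73  73  71  68
   76]
 [ 92  77  75  77  71  73  77  72  73  79  76  79  83  84  83  82  82  81
   86]
 [ 92  87  82  85  82  82  85  82  82  88  86  88  92  94  94  93  94  93
   92]
 [ 94  94  91  93  95  93  94  93  95  94  94  94  95  94  95  95  93  94
   94]]
FL-BL (np.float64(0.171), np.float64(-16
[... 494 characters left out ...]
74 75 78 73 65 45 40 38 40 40 45 61 67 69 74 69 61 64]
 [77 78 76 71 65 53 42 40 39 41 41 54 66 70 72 71 65 60 64]
 [77 77 74 67 55 44 39 41 39 41 50 64 71 74 72 69 60 61 66]
 [77 76 74 61 46 42 41 39 41 46 62 68 67 75 71 63 55 50 55]
 [77 71 62 50 42 40 41 39 41 56 67 71 71 72 66 59 50 40 40]
 [73 69 58 45 44 44 43 43 48 64 70 75 74 68 60 52 44 38 36]
 [75 68 59 50 55 50 45 48 61 68 71 72 73 64 56 49 41 34 39]
 [79 76 72 64 58 54 56 62 69 65 70 74 66 61 50 42 34 36 45]]
FL-BL (np.float64(0.1686), np.float64(-15.8)) BR-BL (np.float64(0.1965), np.float64(73.8)) ctr [ 0.53345492 -0.14491826]
pad [ 0.52256344 -0.10565319  0.129     ] key [ 0.46683108 -0.19141472  0.126     ] 0.10227969695510479
```

The measurements agree with the given sizes. The deck comes out at 0.170 × 0.198, yaw is about -16.2°, and the key sits 98 mm right of the pad and 31 mm in front of it. I take the pad at about (0.524, -0.105). Now I'll close the fingers and move above it.

```bash
python3 - <<'E'
from station import r
import cv2,numpy as np
r.grab(5)
P=[.524,-.105]; o=[180,0,-16.2]
print(r.inverse_kinematics([*P,.42],o))
r.reach([*P,.42],o)
r.servo_line([*P,.182+.129+.012],speed=.1)
r.wait(.3)
s=r.sense(); print(s["clock"],s["tcp_pos"],s["orientation"],s["contact_force"],s["opening"])
ims=[]
for n,(x,y) in(("scene",(175,180)),("side",(290,100))):
    f=r.snapshot(n)["frame"][y:y+130,x:x+130,::-1]; ims.append(f)
cv2.imwrite("pics/above.png",cv2.resize(cv2.convertScaleAbs(np.hstack(ims),alpha=1.6),None,fx=3,fy=3,interpolation=cv2.INTER_CUBIC))
E
```

```text
[-1.49786247e+01 -4.68806331e+00  7.88920305e+01 -2.54444375e-14
  1.05796033e+02  9.12213753e+01]
4.8417 [ 0.5240533  -0.10500731  0.32339553] [-1.79997441e+02 -3.63907711e-02 -1.62010886e+01] [-0.10663475  0.33797251 -0.39356881] 0.0006076183522534181
```

View pics/above.png

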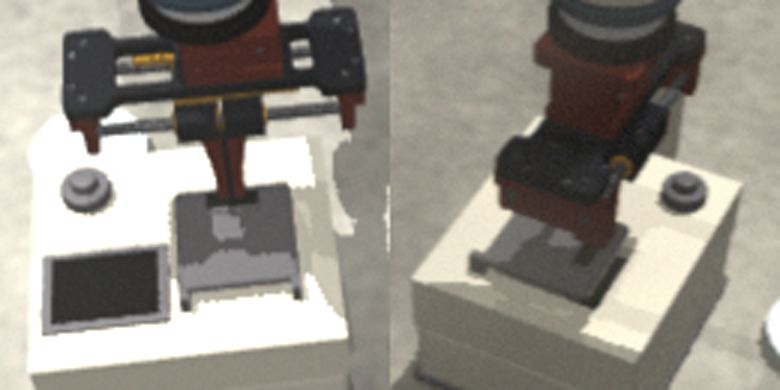

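The closed fingertips hang directly over the pad in both views: scene crop about (232,195), side crop about (595,245), with the key well clear. Now I'll press in small steps, watching the force, then withdraw up and forward.

```bash
python3 - <<'E'
from station import r
import cv2,numpy as np
P=np.array([.524,-.105]); z0=.311
r.servo_line([*P,z0+.003],speed=.05); r.wait(.2)
b=r.sense()["contact_force"][2]; print("bias",b)
z=z0+.003
while z>z0-.0085:
    z-=.001; r.servo_line([*P,z],speed=.02); r.wait(.08)
    s=r.sense(); F=s["contact_force"][2]-b
    print(round(z-z0,4),(s["tcp_pos"][2]-z0).round(4),F.round(2))
    if F>9: break
f=np.array([-np.cos(np.radians(16.2)),np.sin(np.radians(16.2))])
r.servo_line([*(P+.005*f),z0+.015],speed=.08)
r.servo_line([*(P+.06*f),z0+.13],speed=.15)
s=r.sense(); print(s["clock"],s["contact_force"])
r.wait(2.3)
ims=[]
for n,(x,y) in(("scene",(150,130)),("side",(270,60))):
    ims.append(r.snapshot(n)["frame"][y:y+200,x:x+180,::-1])
cv2.imwrite("pics/after.png",cv2.resize(cv2.convertScaleAbs(np.hstack(ims),alpha=1.6),None,fx=2,fy=2))
print(r.sense()["clock"],r.sense()["contact_force"])
E
```

```text
bias 0.16314258631216705
0.002 0.002 0.18
0.001 0.001 0.75
0.0 0.0003 2.01
-0.001 -0.001 2.43
-0.002 -0.002 2.3
-0.003 -0.0031 3.27
-0.004 -0.0042 2.61
-0.005 -0.0049 4.42
-0.006 -0.005 7.52
-0.007 -0.0051 11.49
10.2417 [ 0.02992258  0.15979304 -0.24216745]
12.6417 [ 0.5268431  -0.36356405  1.10080012]
```

View pics/after.png

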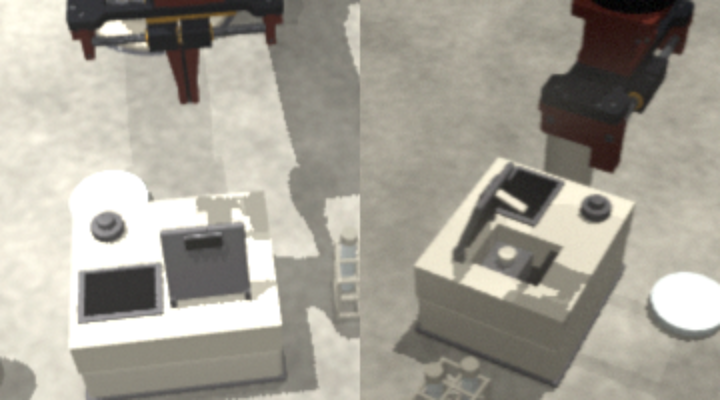

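The hatch stands wide open: in the side crop the plate is upright near (485,210) and the well is visible. The gripper is clear, and the key, dish and rack are undisturbed.

```bash
python3 -c "
from station import r
r.wait(1.0); print(r.sense()['clock']); print(r.hand_in())"
```

```text
13.6417
the job is handed in; nothing more can be done
None
```

I pressed the hatch pad once to its stop (about 11.5 N peak); the hatch popped up and was still open 2.4 s later, with the arm clear and the start key and loose items untouched, and I handed the job in at 13.6 s.

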